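# Roll a turned shaft home into the marking fixture

### The job

Load the aluminium shaft for laser marking. With your closed fingertips as a flat palm on top of it, roll it along the blue rails, over the two low brass ridges, until it drops in against the two back stops; only then slide it endways, still lying in there, until its right-hand end touches the end stop, and let go. Its surface marks easily: press gently, about 10 N, never more than 20 N; do not grip it, lift it, shove it along from behind or let it run away, and leave the block, the loupe and the ring beside the fixture where they are.

Things in the scene. Friction and masses are not known exactly. Their poses are not given: they have to be found in the camera images.
- fixture: Marking fixture, fixed to the bench: dark steel base plate 172 (x) x 184 (y) x 10 mm. Origin: centre of its underside. Its x axis is the rolling direction, away from the robot towards the back stops; its y axis lies along the stops. Two blue rails, 14 mm wide, run along x at y = -32.5 and +32.5 mm, tops 20 mm above the bench.
- ridges (a point): Midway between the two round brass ridges, at their top; one lies across each rail (29 mm before the back stops) and stands 2.5 mm above the rail. The shaft must climb them, rising 2.5 mm under the palm, then drops into its seat between ridges and back stops. Axes as the fixture's.
- back_stops (a point): Midway between the two aluminium back stops at the rails' far ends, on their face towards the robot, at their top: 42 mm above the bench, 14 mm lower than the shaft's top, so the palm passes over them. Axes as the fixture's.
- end_stop (a point): Aluminium end stop on the right (-y) of the seat, 14 mm thick, 26 mm long in x: this point is the middle of its face towards the shaft, at its top, 42 mm above the bench. Axes as the fixture's.
- seat (a point): Where the shaft's centre is when it is fully home: fixture x = +40, y = -12.5, z = 38 mm (back stop faces at x = +58, end stop face at y = -67.5 mm). Axes as the fixture's.
- shaft_center (a point): Centre of the loose shaft: bright aluminium cylinder, 36 mm diameter, 110 mm long, 0.23 to 0.39 kg, rigid (1 mm too deep adds 10 N or more), on the rails before the ridges, top 56 mm above the bench. y: its axis; x, z turn as it rolls. It rolls half as far as the palm on it moves and stays where it is left, so several strokes will do. Sliding friction on the fixture about 0.35.
- setup_block: Aluminium setting block, a 30 mm cube, standing on the bench to the right of the fixture; origin: centre of its underside. Not to be moved.
- loupe_b: Black loupe, 34 mm diameter, 31 mm high, standing on the bench to the left of the fixture; origin: centre of its underside. Not to be moved.
- ring: Pale metal ring blank, 26 mm diameter, 16 mm high, lying on the bench beyond the back stops; origin: centre of its underside. Not to be moved.
Mind the look-alikes: they are no part of the job. Of the things that look like the part that bears shaft_center, the largest one is meant.

How it is judged:
On the way, in this order (a step that is already met when the one before it is completed fails the run):
1. the shaft has been rolled over the ridges and lies in its seat against the back stops, not yet at the end stop (x of shaft_center in the frame of fixture between 0.0365 and 0.0425 m and z of shaft_center in the frame of fixture between 0.0365 and 0.0395 m and angle between the y axis of shaft_center and the y axis of fixture, either way round below 0.03 rad and y of shaft_center in the frame of fixture above -0.009 m), for 0.2 s.
2. the seated shaft has been slid endways to the end stop (x of shaft_center in the frame of fixture between 0.0365 and 0.0425 m and z of shaft_center in the frame of fixture between 0.0365 and 0.0395 m and angle between the y axis of shaft_center and the y axis of fixture, either way round below 0.03 rad and y of shaft_center in the frame of fixture between -0.0145 and -0.0105 m), for 0.2 s.
At the end, for the whole second after the job is handed in: The shaft lies at rest in the seat between ridges and back stops (centre within about 3 mm of the seated position along the rails, level, within 0.03 rad of parallel to the stops), its right-hand end touching the end stop within 2 mm; block, loupe and ring within 8 mm of where they stood (all of step 2 and linear speed of shaft below 0.01 m/s and distance of each of setup_block, loupe_b, ring from where it was at the start of the episode below 0.008 m).
It fails at once if the fingers press the shaft with more than 22 N (contact force between the fingers and shaft above 22 N).
It fails at once if the shaft is lifted off (centre more than 8 mm above its height on the rails) (z of shaft_center in the frame of fixture above 0.046 m).
It fails at once if the shaft is pushed or gripped from the side instead of rolled from above (fingers on it, alongside its length, with the grasp point less than 9 mm above its top) (contact force between the fingers and shaft above 0.5 N and z of the grasp point in the frame of fixture below 0.065 m and y of the grasp point in the frame of shaft_center between -0.05 and 0.05 m).
It fails at once if the shaft runs away (faster than 0.25 m/s) (linear speed of shaft above 0.25 m/s).
It fails at once if the block, the loupe or the ring is moved by more than 8 mm (distance of any of setup_block, loupe_b, ring from where it was at the start of the episode above 0.008 m).
It also fails if it takes over 72 s, if anything falls off the work surface, if the arm or the gripper's body presses on something with over 40 N, if the wrist force passes 120 N, or if a joint passes its speed limit or range.

### The arm

A 7-joint arm with a two-finger parallel gripper is mounted at the origin on a cart in front of the work surface, level with it; the furniture and walls round the work are solid. World frame = base frame: x ahead of the robot, y to its left, z up, the work surface at z = 0. Lengths are in m, angles in rad, forces in N, time in s.
With the tool pointing down it reaches from about 0.35 to 0.9 m from the base axis. Payload 7.2 kg.
Tool frame: the origin (TCP) lies at the very end of the fingers, on their centre line; the grasp point (between the pads) lies 19 mm behind it; z points along the fingers, y is the direction in which the jaws open and shut (so a half turn about z gives the same grasp; the last joint's range is limited). The gripper opens to 88 mm and grips with 3 to 60 N. Pads are 20 mm wide; open, the fingers measure 115 mm over their backs; the gripper's body (75 mm by 178 mm) begins 61 mm behind the grasp point.
Start: joints at [-1.188, 0.411, -0.013, 1.596, 0.006, 1.134, -0.082], TCP at [0.272, 0.563, 0.223] pointing down, gripper open.
Joint ranges: [-2.95, 2.95], [-0.29, 1.99], [-1.47, 1.44], [0.14, 2.54], [-1.03, 4.17], [0.13, 1.85], [-2.86, 2.86]. Speed limits (rad/s): [2.39, 2.39, 3.01, 3.01, 3.14, 3.14, 3.14].

### API

Orientations are given as a unit quaternion [w, x, y, z].
In Python, from station import read_state, capture, camera_info, job, boxes_of, outline_of gives the robot as it stands. The module is installed in compiled form; this text tells all that it offers.
- The arm moves only by the tool carry_out, never from a script. Its argument "commands" is a list of rows, each an object of numbers: "dx", "dy", "dz": the shift along the tool's x, y, z in m; "turn": the turn about the tool's z in rad. In form: [{"dx": .., "dy": .., "dz": .., "turn": ..}, ...]. A call has 1 to 8 rows; each row shifts and turns the pose as measured when the row begins, along the tool's axes as they then stand; what a row does not reach is not made up. A row lasts 1/10 s, in which the tool goes at most 50 mm and 8.59 degrees, less where a joint would pass 70% of its speed; a pose out of reach is approached as far as the arm can. A call with a gripper value outside its range is refused whole. "grip" is the finger opening in m, from 0 to 0.0878, set as the call begins (left out, the last holds). The fingers move at their own pace and stop on an object; "grip_force" is the grip in N (left out, the last holds). Time passes only in rows, so rows that do not move let the fingers close. It gives the time, the measured TCP pose, the force and the opening at its end, in the units of the state.
- read_state(): the state, without advancing time (a new reading comes with each control period).
- capture(name): name is "scene" or "top"; returns (picture, depth): 480x640x3 uint8, red, green, blue; 480x640 float32, m along the optical axis (not along the pixel's ray), 0 where there is no reading.
- camera_info(name): a dict with "fx", "fy", "cx", "cy" (pixels), "rvec" (rotation vector, rad) and "tvec" (3), from world to camera coordinates, as OpenCV has them. Camera axes: x right, y down, z forward; pixel columns grow to the right and rows downward; lengths in m; the calibration is good to about 2 mm. A picture is of the moment at which its call begins. camera_info takes no time and is no camera call.
- job.sign_off(): hands the job in, once; it reports no verdict.
Trained networks look in the newest picture that a camera, given by its name, has taken for a name from the list of things; names that differ only in an ending like _2 or _b are one class to them, and where a whole thing is asked for, a point or a joint stands for the part that bears it (a point fixed in the world has none). Each returns a list of dicts, best first, with "score" (0 to 1); they miss things now and then, are a little off and sometimes report something else, mostly with a low value. They report only what shows in the picture. A call takes as long as a camera call. They do not tell look-alikes from the thing itself.
- boxes_of(camera, name): "bbox" ([left, top, right, bottom] in pixels, round what is visible of it).
- outline_of(camera, name): "region" (480x640 bool, what is visible of it) and "bbox" ([left, top, right, bottom] in pixels, round what is visible of it).
The state is a dict: "clock": time; "qpos": joint angles; "joint_vel": joint speeds; "effort": joint torques, N m; "ee_pos": TCP position; "ee_rot": TCP orientation; "force": force on the tool from outside, world axes, zero at the start; "wrist_torque": the same for the moment, N m; "finger_gap": opening from 0.0 (shut) to 1.0 (fully open).
Only numpy, scipy, OpenCV 4.12 (cv2) and the standard library are available. Lean on these libraries where they do the work, as an engineer would, in place of code of your own. Each camera call takes 0.05 s, during which the arm holds its last target.

## Working session

There is one attempt and no reset: what is moved stays moved. The work goes in short steps, Python scripts to look and compute and a tool call to move; the robot and the scene stay as the last step left them, time stands still between calls to the robot, and variables do not carry over. Pictures are saved under pics/ and viewed, and the job is handed in when it is done.

Besides the shell and the picture viewer there is one more tool, called after ">>>" as name([rows], argument=value, ...), one row to a line, values as JSON. carry_out: Moves the arm, as the interface text tells. Its arguments: {"type":"object","properties":{"commands":{"type":"array"},"grip":{"type":"number"},"grip_force":{"type":"number"}},"required":["commands"]}

```bash
mkdir -p pics
cat > h.py <<'E'
import numpy as np, cv2
from station import *
def cam(n):
    c=camera_info(n); K=np.array([[c['fx'],0,c['cx']],[0,c['fy'],c['cy']],[0,0,1.]])
    R=cv2.Rodrigues(np.array(c['rvec'],float))[0]; return K,R,np.array(c['tvec'],float).ravel()
def cloud(n,d):
    K,R,t=cam(n); v,u=np.mgrid[0:480,0:640]
    P=np.stack([(u-K[0,2])/K[0,0]*d,(v-K[1,2])/K[1,1]*d,d],-1)
    return (P-t)@R
def ray(n,u,v,z):
    K,R,t=cam(n); d=R.T@np.array([(u-K[0,2])/K[0,0],(v-K[1,2])/K[1,1],1]); o=-R.T@t
    return o+d*(z-o[2])/d[2]
def proj(n,P):
    K,R,t=cam(n); q=(R@np.array(P,float).T).T+t; q=q@K.T; return q[...,:2]/q[...,2:]
E
python3 - <<'E'
from h import *
print(read_state())
for n in("scene","top"):
    p,d=capture(n); cv2.imwrite(f"pics/{n}0.png",p[...,::-1]); np.save(f"{n}0.npy",d)
    print(n,camera_info(n))
    for k in("fixture","shaft_center","setup_block","loupe_b","ring","end_stop","back_stops"):
        try: print(k,[(np.round(b['bbox']),round(b['score'],2)) for b in boxes_of(n,k)])
        except Exception as e: print(k,e)
E
```

```text
{'clock': 0.0, 'qpos': array([-1.18817035,  0.41189955, -0.01272592,  1.59703008,  0.00560529,
        1.13432452, -0.08217722]), 'joint_vel': array([ 0.00235914,  0.00015077,  0.00056256, -0.00033037,  0.00040105,
        0.00014561,  0.00033452]), 'effort': array([-1.90812798e-04, -5.87946081e+01,  6.41318019e-01, -2.91079581e+01,
       -5.39312256e-02,  1.82606274e-02,  1.44991141e-04]), 'ee_pos': array([0.2721281 , 0.56207868, 0.22181496]), 'ee_rot': array([-1.25306663e-04,  2.23478475e-01,  9.74708526e-01, -8.03195203e-04]), 'force': array([-0.87607008,  0.77529606,  0.51057571]), 'wrist_torque': array([ 0.00484109, -0.02310791, -0.00307417]), 'finger_gap': 1.0030044154389117}
scene {'fx': 530.5620628431606, 'fy': 530.5620628431606, 'cx': 315.5783315081845, 'cy': 234.62230661063683, 'rvec': array([ 2.11844831, -1.03291078,  0.45482366]), 'tvec': array([-0.33577773,  0.32489967,  0.78118074])}
fixture [(array([250., 214., 374., 304.]), 0.6)]
shaft_center [(array([181., 238., 222., 264.]), 0.75), (array([406., 283., 445., 318.]), 0.57)]
setup_block [(array([370., 269., 391., 292.
[... 168 characters left out ...]
 [(array([251., 214., 369., 300.]), 0.98)]
top {'fx': 620.7665244990695, 'fy': 620.7665244990695, 'cx': 312.110490310783, 'cy': 237.50070209329726, 'rvec': array([ 2.16700879, -2.01427012,  0.23832601]), 'tvec': array([-0.02712045,  0.54095886,  0.86040965])}
fixture [(array([265., 203., 385., 319.]), 0.92)]
shaft_center [(array([463., 218., 493., 270.]), 0.86), (array([279., 259., 351., 284.]), 0.83), (array([168., 324., 224., 351.]), 0.64)]
setup_block [(array([407., 235., 433., 263.]), 0.9)]
loupe_b [(array([221., 256., 241., 278.]), 0.62)]
ring [(array([301., 180., 319., 198.]), 0.58)]
end_stop [(array([265., 206., 388., 313.]), 0.94)]
back_stops [(array([264., 203., 385., 318.]), 0.97)]
```

Run:
```python
import cv2,numpy as np
a=cv2.imread("pics/top0.png"); cv2.imwrite("pics/top0c.png",cv2.resize(a[170:370,150:510],None,fx=2.2,fy=2.2,interpolation=2))
cv2.imwrite("pics/top0d.png",cv2.resize(a[190:330,250:400],None,fx=4,fy=4,interpolation=2))
b=cv2.imread("pics/scene0.png"); cv2.imwrite("pics/scene0c.png",cv2.resize(b[195:335,170:460],None,fx=2.7,fy=2.7,interpolation=2))
```

```text
(no output)
```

View pics/top0c.png

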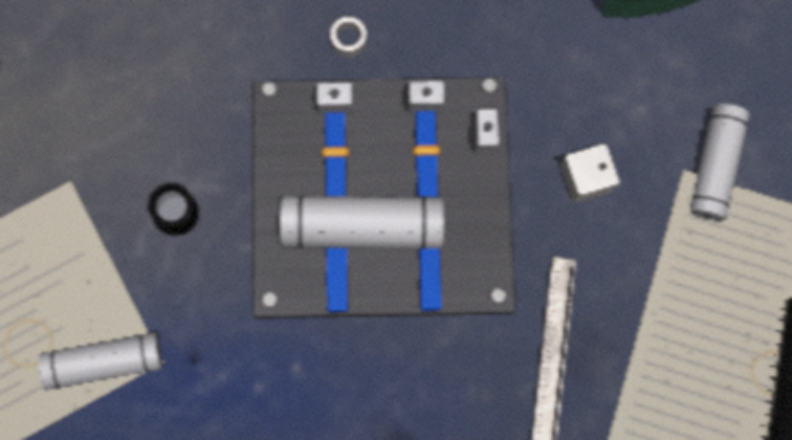

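View pics/top0d.png

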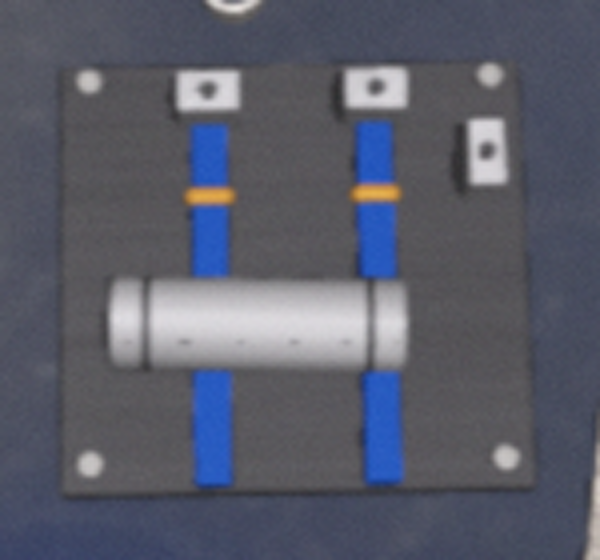

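View pics/scene0c.png

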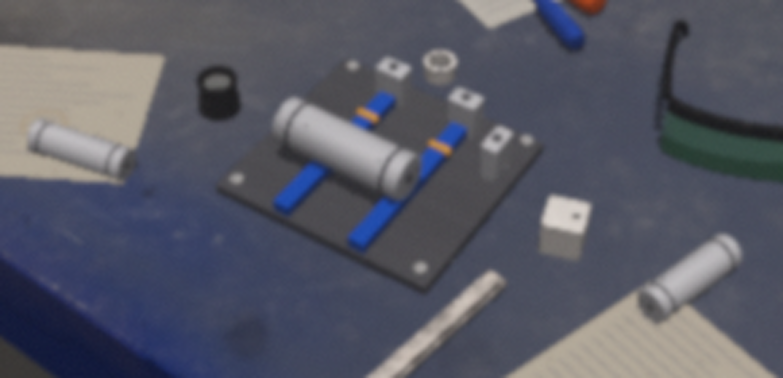

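The candidates for the shaft in the top view are (315,271), on the rails; (478,244), on the right-hand paper; and (196,337), on the left-hand paper. The one at (315,271) is the largest and the only one lying on the blue rails, so that is the shaft meant. The enlarged crop confirms it. Next I fit the fixture pose and the shaft.

Run:
```python
from h import *
from scipy.optimize import least_squares
def c2(l,s,o): return [(x/s+o[0],y/s+o[1]) for x,y in l]
# fixture frame: x toward back(up in image), y left
M=np.array([[86,92,10],[86,-92,10],[-86,-92,10],[-86,92,10],[29,32.5,22.5],[29,-32.5,22.5]])/1e3
top=np.array(c2([(60,67),(520,63),(534,489),(63,495),(210,196),(376,194)],4,(250,190)))
sc=np.array(c2([(343,60),(543,148),(425,291),(218,187),(368,115),(440,148)],2.7,(170,195)))
def W(p,M): c,s=np.cos(p[2]),np.sin(p[2]); return np.c_[M[:,0]*c-M[:,1]*s+p[0],M[:,0]*s+M[:,1]*c+p[1],M[:,2]]
for sel in("top","scene","both"):
    def f(p):
        r=[]
        if sel!="scene": r.append(proj("top",W(p,M))-top)
        if sel!="top": r.append(proj("scene",W(p,M))-sc)
        return np.concatenate(r).ravel()
    s=least_squares(f,[0.5,0,0],loss='soft_l1'); print(sel,s.x.round(4)); print(f(s.x).reshape(-1,2).round(1).tolist())
    p=s.x
np.save("fix.npy",p)
c,s_=np.cos(p[2]),np.sin(p[2])
def toF(P): q=P-np.array([p[0],p[1],0]); return np.stack([q[...,0]*c+q[...,1]*s_,-q[...,0]*s_+q[...,1]*c,q[...,2]],-1)
for n in("top","scene"):
    d=np.load(n+"0.npy"); P=toF(cloud(n,d)); 
    for o in outline_of(n,"shaft_center"):
        m=o['region']&(d>0); Q=P[m]; print(n,o['bbox'],o['score'],Q.mean(0).round(4),np.percentile(Q,[2,98],axis=0).round(4).tolist())
    Q=P[(d>0)]; m=(abs(Q[:,0])<.08)&(abs(Q[:,1])<.09)&(Q[:,2]>.045)&(Q[:,2]<.07)
    T=Q[m]; print('top pts',len(T),T.mean(0).round(4),T.min(0).round(4),T.max(0).round(4))
    # crest / axis fit: circle fit per y
    m=(abs(Q[:,0]+.01)<.05)&(abs(Q[:,1])<.06)&(Q[:,2]>.03)&(Q[:,2]<.07)&(Q[:,0]<.04); T=Q[m]
    g=lambda a: np.hypot(T[:,0]-a[0]-a[1]*T[:,1],T[:,2]-a[2])-.018
    r=least_squares(g,[-.01,0,.038],loss='soft_l1',f_scale=.001); print(n,'axis x0,slope,z',r.x.round(4),'y',np.percentile(T[:,1],[1,99]).round(4))
for u,v in [(107/4+250,322/4+190),(407/4+250,322/4+190)]: print(toF(ray("top",u,v,.040)))
```

```text
top [ 0.522  -0.0068  0.0856]
[[0.0, -0.2], [0.1, -0.6], [0.8, 0.5], [-1.3, 0.5], [-0.1, -0.1], [0.1, -0.1]]
scene [ 0.5205 -0.0087  0.0893]
[[0.8, -0.1], [0.8, -1.0], [0.2, 0.3], [-1.6, 0.1], [-0.3, 0.2], [-0.2, -0.1]]
both [ 0.5217 -0.0074  0.0885]
[[0.2, 0.1], [0.3, -0.6], [1.4, 0.5], [-0.8, 0.9], [0.2, 0.2], [0.5, 0.1], [0.7, -0.6], [0.6, -1.5], [-0.1, -0.5], [-1.7, -0.6], [-0.5, -0.3], [-0.3, -0.7]]
top [464.9, 216.9, 493.7, 268.4] 0.95 [ 0.0185 -0.2384  0.022 ] [[-0.0189, -0.258, 0.0124], [0.0568, -0.2207, 0.0274]]
top [278.5, 258.3, 352.9, 284.9] 0.88 [-0.0262  0.0155  0.0506] [[-0.0413, -0.0377, 0.037], [-0.0072, 0.068, 0.0573]]
top [170.5, 319.8, 221.5, 349.5] 0.82 [-0.1143  0.195   0.0229] [[-0.1291, 0.1576, 0.0147], [-0.0987, 0.2328, 0.028]]
top pts 1524 [-0.0249  0.0154  0.0522] [-0.0415 -0.0724  0.045 ] [0.0702 0.0699 0.0591]
top axis x0,slope,z [-0.0238  0.0204  0.0369] y [-0.039   0.0591]
scene [268.9, 231.3, 325.8, 269.6] 0.93 [-0.0317  0.01    0.0479] [[-0.0426, -0.0392, 0.0227], [-0.0134, 0.0686, 0.0581]]
scene [181.3, 236.7, 220.0, 262.8] 0.85 [-0.1187  0.1921  0.0216] [[-0.1313, 0.1566, 0.0078], [-0.1018, 0.234, 0.0288]]
scene [404.6, 281.4, 445.3, 317.8] 0.81 [ 0.0132 -0.2418  0.0217] [[-0.0207, -0.2602, 0.0077], [0.056, -0.2215, 0.0283]]
top pts 734 [-0.0285  0.0123  0.053 ] [-0.045  -0.0738  0.045 ] [0.0694 0.0718 0.0604]
scene axis x0,slope,z [-0.0239  0.0211  0.0386] y [-0.0396  0.0586]
[-0.02315904  0.07210439  0.04      ]
[-0.02492041 -0.04115174  0.04      ]
```

```bash
cat >> h.py <<'E'
from scipy.spatial.transform import Rotation as Ro
def fx(): return np.load("fix.npy")
def toW(q):
    p=fx();c,s=np.cos(p[2]),np.sin(p[2]); return np.array([p[0]+q[0]*c-q[1]*s,p[1]+q[0]*s+q[1]*c,q[2]])
def toF(P):
    p=fx();c,s=np.cos(p[2]),np.sin(p[2]); q=np.asarray(P,float)-[p[0],p[1],0]
    return np.stack([q[...,0]*c+q[...,1]*s,-q[...,0]*s+q[...,1]*c,q[...,2]],-1)
def stat(t=None):
    s=read_state(); R=Ro.from_quat(np.r_[s['ee_rot'][1:],s['ee_rot'][0]]).as_matrix()
    print('t',round(s['clock'],2),'F',toF(s['ee_pos']).round(4),'force',s['force'].round(1),'gap',round(s['finger_gap'],3))
    yaw=np.arctan2(R[1,1],R[0,1])-np.pi/2-fx()[2]; print(' yaw err (turn by +this)',round(yaw,4),'z axis',R[:,2].round(4))
    if t is not None:
        print(' to target tool d',(R.T@(toW(t)-s['ee_pos'])).round(4))
E
python3 -c "
import numpy as np; from h import *
p=np.load('fix.npy');p[2]=.087;np.save('fix.npy',p)
stat([-.031,.004,.14])"
```

```text
t 0.9 F [-0.199   0.5895  0.2226] force [-0.3  0.6 -0.7] gap 0.999
 yaw err (turn by +this) -0.5378 z axis [ 0.  0. -1.]
 to target tool d [-0.4442 -0.4168  0.0826]
```

>>> carry_out([
  {"turn":-0.13},
  {"turn":-0.13},
  {"turn":-0.13},
  {"turn":-0.13},
], grip=0, grip_force=20)

```text
invalid input
```

```bash
python3 -c "
from h import *
stat([-.031,.004,.14])"
```

```text
t 0.9 F [-0.199   0.5895  0.2226] force [-0.3  0.6 -0.7] gap 0.999
 yaw err (turn by +this) -0.5378 z axis [ 0.  0. -1.]
 to target tool d [-0.4442 -0.4168  0.0826]
```

>>> carry_out([
  {"dx":0,"dy":0,"dz":0,"turn":-0.13},
  {"dx":0,"dy":0,"dz":0,"turn":-0.13},
  {"dx":0,"dy":0,"dz":0,"turn":-0.13},
  {"dx":0,"dy":0,"dz":0,"turn":-0.13},
], grip=0.0, grip_force=20)

```text
clock: 1.3
ee_pos: [0.2721, 0.5627, 0.2227]
ee_rot: [0.0, -0.043, 0.999, 0.0]
force: [0.0, -0.5, -0.6]
finger_gap: 0.674
```

```bash
python3 -c "
from h import *
stat([-.031,.004,.14])"
```

```text
t 1.3 F [-0.1992  0.5896  0.2227] force [ 0.  -0.5 -0.6] gap 0.674
 yaw err (turn by +this) -0.0005 z axis [ 3.e-04  0.e+00 -1.e+00]
 to target tool d [-0.1684 -0.5855  0.0828]
```

>>> carry_out([
  {"dx":-0.014,"dy":-0.045,"dz":0,"turn":0},
  {"dx":-0.014,"dy":-0.045,"dz":0,"turn":0},
  {"dx":-0.014,"dy":-0.045,"dz":0,"turn":0},
  {"dx":-0.014,"dy":-0.045,"dz":0,"turn":0},
  {"dx":-0.014,"dy":-0.045,"dz":0,"turn":0},
  {"dx":-0.014,"dy":-0.045,"dz":0,"turn":0},
  {"dx":-0.014,"dy":-0.045,"dz":0,"turn":0},
  {"dx":-0.014,"dy":-0.045,"dz":0,"turn":0},
])

```text
clock: 2.1
ee_pos: [0.4182, 0.2093, 0.2214]
ee_rot: [0.0, -0.052, 0.999, 0.003]
force: [-0.1, -0.0, -0.4]
finger_gap: 0.002
```

```bash
python3 -c "
from h import *
stat([-.031,.004,.14])"
```

```text
t 2.1 F [-0.0843  0.2249  0.2214] force [-0.1 -0.  -0.4] gap 0.002
 yaw err (turn by +this) 0.0167 z axis [ 1.0e-04  5.1e-03 -1.0e+00]
 to target tool d [-0.0496 -0.2222  0.0803]
```

>>> carry_out([
  {"dx":-0.01,"dy":-0.044,"dz":0.012,"turn":0.008},
  {"dx":-0.01,"dy":-0.044,"dz":0.012,"turn":0},
  {"dx":-0.01,"dy":-0.044,"dz":0.012,"turn":0},
  {"dx":-0.01,"dy":-0.044,"dz":0.012,"turn":0},
  {"dx":-0.01,"dy":-0.044,"dz":0.012,"turn":0},
  {"dx":0,"dy":0,"dz":0,"turn":0},
])

```text
clock: 2.7
ee_pos: [0.494, -0.0197, 0.1611]
ee_rot: [0.005, -0.044, 0.999, 0.003]
force: [0.2, 0.3, -0.9]
finger_gap: 0.007
```

```bash
python3 -c "
from h import *
stat([-.031,.004,.066])"
```

```text
t 2.7 F [-0.0287 -0.0098  0.1611] force [ 0.2  0.3 -0.9] gap 0.007
 yaw err (turn by +this) 0.0003 z axis [ 0.0089  0.0057 -0.9999]
 to target tool d [0.0032 0.0134 0.0952]
```

>>> carry_out([
  {"dx":0.0016,"dy":0.007,"dz":0.028,"turn":0},
  {"dx":0.0016,"dy":0.006,"dz":0.028,"turn":0},
  {"dx":0,"dy":0,"dz":0.02,"turn":0},
  {"dx":0,"dy":0,"dz":0.01,"turn":0},
  {"dx":0,"dy":0,"dz":0,"turn":0},
])

```text
clock: 3.2
ee_pos: [0.4922, -0.0063, 0.0739]
ee_rot: [0.006, -0.041, 0.999, 0.003]
force: [0.2, -0.2, 0.5]
finger_gap: 0.003
```

```bash
python3 -c "
from h import *
stat([-.031,.004,.058])
p,d=capture('scene');cv2.imwrite('pics/s1.png',cv2.resize(p[130:330,200:460,::-1],None,fx=2.5,fy=2.5))
p,d=capture('top');cv2.imwrite('pics/t1.png',cv2.resize(p[150:350,200:460,::-1],None,fx=2.5,fy=2.5))
stat()"
```

```text
t 3.2 F [-0.0294  0.0036  0.0739] force [ 0.2 -0.2  0.5] gap 0.003
 yaw err (turn by +this) -0.004 z axis [ 0.0126  0.0067 -0.9999]
 to target tool d [0.0018 0.0003 0.0159]
t 3.3 F [-0.0285  0.0033  0.0753] force [0.1 0.1 1.5] gap 0.003
 yaw err (turn by +this) -0.0042 z axis [ 0.0148  0.0069 -0.9999]
```

View pics/s1.png

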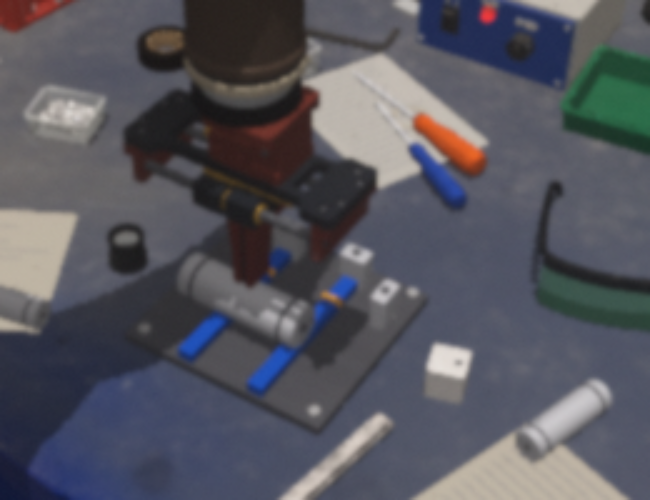

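View pics/t1.png

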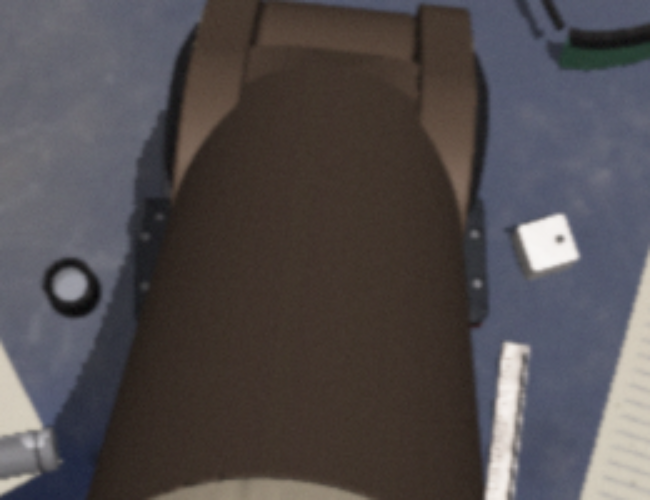

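The scene view shows the closed fingertips just above the shaft, at about pixel (250,275) of the crop. The top view is hidden by the arm. I hold still to check pose drift and noise.

>>> carry_out([
  {"dx":0,"dy":0,"dz":0,"turn":0},
])

```text
clock: 3.4
ee_pos: [0.4938, -0.0064, 0.0762]
ee_rot: [0.008, -0.041, 0.999, 0.003]
force: [-0.2, -0.3, -0.6]
finger_gap: 0.005
```

```bash
python3 -c "
from h import *
stat()"
```

```text
t 3.4 F [-0.0278  0.0034  0.0762] force [-0.2 -0.3 -0.6] gap 0.005
 yaw err (turn by +this) -0.0041 z axis [ 0.0162  0.0071 -0.9998]
```

>>> carry_out([
  {"dx":0,"dy":0,"dz":0,"turn":0},
  {"dx":0,"dy":0,"dz":0,"turn":0},
])

```text
clock: 3.6
ee_pos: [0.4949, -0.0062, 0.0779]
ee_rot: [0.01, -0.041, 0.999, 0.003]
force: [-0.5, -0.2, 0.8]
finger_gap: 0.005
```

```bash
python3 -c "
from h import *
stat()"
```

```text
t 3.6 F [-0.0266  0.0035  0.0779] force [-0.5 -0.2  0.8] gap 0.005
 yaw err (turn by +this) -0.0041 z axis [ 0.0192  0.0076 -0.9998]
```

>>> carry_out([
  {"dx":0,"dy":0,"dz":0.003,"turn":0},
  {"dx":0,"dy":0,"dz":0.003,"turn":0},
])

```text
clock: 3.8
ee_pos: [0.4959, -0.0062, 0.0727]
ee_rot: [0.011, -0.041, 0.999, 0.004]
force: [0.3, 0.4, -0.2]
finger_gap: 0.006
```

```bash
python3 -c "
from h import *
stat([-.031,.004,.058])"
```

```text
t 3.8 F [-0.0256  0.0035  0.0727] force [ 0.3  0.4 -0.2] gap 0.006
 yaw err (turn by +this) -0.0042 z axis [ 0.0217  0.0079 -0.9997]
 to target tool d [0.0057 0.0004 0.0146]
```

```bash
cat >> h.py <<'E'
def js():
    s=read_state(); print('q',s['qpos'].round(4),'\nv',s['joint_vel'].round(4),'\ne',s['effort'].round(2))
E
python3 -c "
from h import *
stat();js()"
```

```text
t 3.8 F [-0.0256  0.0035  0.0727] force [ 0.3  0.4 -0.2] gap 0.006
 yaw err (turn by +this) -0.0042 z axis [ 0.0217  0.0079 -0.9997]
q [-0.2388  0.3801  0.1943  2.0815 -0.1266  0.6682  1.6934] 
v [ 0.0122  0.0471 -0.0117  0.0165 -0.0176 -0.0735  0.0167] 
e [-8.000e-02 -4.743e+01  2.840e+00 -2.054e+01  4.000e-02  1.000e-01
 -3.000e-02]
```

>>> carry_out([
  {"dx":0,"dy":0,"dz":0,"turn":0},
  {"dx":0,"dy":0,"dz":0,"turn":0},
])

```text
clock: 4.0
ee_pos: [0.4956, -0.0062, 0.0723]
ee_rot: [0.011, -0.041, 0.999, 0.003]
force: [0.1, 0.2, 0.5]
finger_gap: 0.006
```

```bash
python3 -c "
from h import *
stat();js()"
```

```text
t 4.0 F [-0.0259  0.0035  0.0723] force [0.1 0.2 0.5] gap 0.006
 yaw err (turn by +this) -0.0042 z axis [ 0.0209  0.0079 -0.9998]
q [-0.2386  0.3808  0.1941  2.082  -0.1267  0.6678  1.6935] 
v [-0.0005  0.0044  0.      0.0015 -0.0005 -0.0018  0.0014] 
e [-1.00e-02 -4.69e+01  2.75e+00 -2.03e+01 -1.00e-02 -4.00e-02  0.00e+00]
```

>>> carry_out([
  {"dx":0,"dy":0,"dz":0,"turn":0},
  {"dx":0,"dy":0,"dz":0,"turn":0},
])

```text
clock: 4.2
ee_pos: [0.4955, -0.0062, 0.0721]
ee_rot: [0.01, -0.041, 0.999, 0.003]
force: [0.8, 0.4, 0.5]
finger_gap: 0.007
```

```bash
python3 -c "
from h import *
stat();js()"
```

```text
t 4.2 F [-0.026   0.0034  0.0721] force [0.8 0.4 0.5] gap 0.007
 yaw err (turn by +this) -0.0043 z axis [ 0.0206  0.0078 -0.9998]
q [-0.2386  0.3811  0.1941  2.082  -0.1268  0.6679  1.6935] 
v [ 0.0002  0.0017 -0.0006  0.0006  0.003   0.0014  0.0004] 
e [-0.000e+00 -4.689e+01  2.770e+00 -2.031e+01 -0.000e+00 -3.000e-02
  0.000e+00]
```

>>> carry_out([
  {"dx":0.003,"dy":0,"dz":0.004,"turn":-0.004},
  {"dx":0.002,"dy":0,"dz":0.004,"turn":0},
  {"dx":0,"dy":0,"dz":0,"turn":0},
])

```text
clock: 4.5
ee_pos: [0.4902, -0.0066, 0.0633]
ee_rot: [0.01, -0.043, 0.999, 0.003]
force: [0.1, -0.5, 0.0]
finger_gap: 0.006
```

```bash
python3 -c "
from h import *
stat();js()"
```

```text
t 4.5 F [-0.0314  0.0035  0.0633] force [ 0.1 -0.5  0. ] gap 0.006
 yaw err (turn by +this) 0.0001 z axis [ 0.0205  0.0078 -0.9998]
q [-0.2348  0.3887  0.1892  2.0999 -0.1303  0.6423  1.7014] 
v [-0.0009 -0.0022 -0.0004 -0.0032  0.0012  0.0041  0.0008] 
e [ 0.000e+00 -4.686e+01  2.750e+00 -1.971e+01 -2.000e-02 -1.700e-01
  3.000e-02]
```

>>> carry_out([
  {"dx":0,"dy":0,"dz":0.003,"turn":0},
  {"dx":0,"dy":0,"dz":0.001,"turn":0},
  {"dx":0,"dy":0,"dz":0.001,"turn":0},
])

```text
clock: 4.8
ee_pos: [0.4902, -0.0066, 0.0578]
ee_rot: [0.01, -0.043, 0.999, 0.003]
force: [-0.4, -0.1, -0.3]
finger_gap: 0.007
```

>>> carry_out([
  {"dx":0,"dy":0,"dz":0.0005,"turn":0},
])

```text
clock: 4.9
ee_pos: [0.4902, -0.0066, 0.0571]
ee_rot: [0.01, -0.043, 0.999, 0.003]
force: [-0.4, 0.6, 0.7]
finger_gap: 0.004
```

>>> carry_out([
  {"dx":0,"dy":0,"dz":0.0005,"turn":0},
])

```text
clock: 5.0
ee_pos: [0.4902, -0.0066, 0.0566]
ee_rot: [0.01, -0.043, 0.999, 0.003]
force: [0.9, -0.3, 0.2]
finger_gap: 0.009
```

>>> carry_out([
  {"dx":0,"dy":0,"dz":0.0005,"turn":0},
])

```text
clock: 5.1
ee_pos: [0.4903, -0.0066, 0.0561]
ee_rot: [0.01, -0.043, 0.999, 0.003]
force: [0.0, -0.2, 1.7]
finger_gap: 0.006
```

>>> carry_out([
  {"dx":0,"dy":0,"dz":0.0004,"turn":0},
])

```text
clock: 5.2
ee_pos: [0.4908, -0.0066, 0.056]
ee_rot: [0.011, -0.043, 0.999, 0.003]
force: [-0.6, 0.0, 4.7]
finger_gap: 0.002
```

>>> carry_out([
  {"dx":0,"dy":0,"dz":0.0004,"turn":0},
])

```text
clock: 5.3
ee_pos: [0.4913, -0.0065, 0.056]
ee_rot: [0.011, -0.043, 0.999, 0.003]
force: [0.6, -0.4, 5.9]
finger_gap: 0.005
```

>>> carry_out([
  {"dx":0,"dy":0,"dz":0.0004,"turn":0},
])

```text
clock: 5.4
ee_pos: [0.4918, -0.0065, 0.056]
ee_rot: [0.012, -0.043, 0.999, 0.004]
force: [-0.3, -0.3, 5.2]
finger_gap: 0.004
```

>>> carry_out([
  {"dx":-0.004,"dy":0,"dz":0.0007,"turn":0},
])

```text
clock: 5.5
ee_pos: [0.4962, -0.0062, 0.0559]
ee_rot: [0.012, -0.043, 0.999, 0.004]
force: [0.4, -0.1, 8.2]
finger_gap: 0.012
```

>>> carry_out([
  {"dx":-0.006,"dy":0,"dz":0.0007,"turn":0},
])

```text
clock: 5.6
ee_pos: [0.5029, -0.0057, 0.056]
ee_rot: [0.013, -0.043, 0.999, 0.004]
force: [-0.8, -0.4, 7.2]
finger_gap: 0.008
```

```bash
python3 -c "
from h import *
stat();js()"
```

```text
t 5.6 F [-0.0186  0.0033  0.056 ] force [-0.8 -0.4  7.2] gap 0.008
 yaw err (turn by +this) -0.0002 z axis [ 0.0259  0.0084 -0.9996]
q [-0.2293  0.4159  0.1849  2.0794 -0.1379  0.6306  1.7072] 
v [ 0.0087  0.0818  0.0003 -0.1467 -0.0123  0.0511  0.0074] 
e [-2.90e-01 -4.56e+01  2.40e+00 -1.69e+01 -7.00e-02 -1.60e-01 -1.00e-02]
```

>>> carry_out([
  {"dx":-0.006,"dy":0,"dz":0.0007,"turn":0},
  {"dx":-0.006,"dy":0,"dz":0.0007,"turn":0},
])

```text
clock: 5.8
ee_pos: [0.5167, -0.0048, 0.0562]
ee_rot: [0.015, -0.043, 0.999, 0.004]
force: [-0.6, 0.1, 7.6]
finger_gap: 0.004
```

>>> carry_out([
  {"dx":0,"dy":0,"dz":0.0002,"turn":0},
])

```text
clock: 5.9
ee_pos: [0.518, -0.0047, 0.0564]
ee_rot: [0.016, -0.043, 0.999, 0.004]
force: [0.0, 0.2, 3.2]
finger_gap: 0.006
```

>>> carry_out([
  {"dx":0,"dy":0,"dz":-0.003,"turn":0},
  {"dx":0,"dy":0,"dz":-0.005,"turn":0},
  {"dx":0,"dy":0,"dz":0,"turn":0},
])

```text
clock: 6.2
ee_pos: [0.5163, -0.0049, 0.0643]
ee_rot: [0.014, -0.043, 0.999, 0.004]
force: [0.6, -0.2, 0.0]
finger_gap: 0.005
```

```bash
cat >> h.py <<'E'
def look(tag):
    p,d=capture('scene'); cv2.imwrite(f'pics/{tag}.png',cv2.resize(p[180:320,230:400,::-1],None,fx=4,fy=4,interpolation=2))
    P=toF(cloud('scene',d)); Q=P[d>0]
    m=(abs(Q[:,0])<.055)&(Q[:,1]>-.06)&(Q[:,1]<.09)&(Q[:,2]>.026)&(Q[:,2]<.0555)
    # refine iteratively
    x0=-.02; best=None
    for o in outline_of('scene','shaft_center'):
        T=P[o['region']&(d>0)]
        if abs(np.median(T[:,0]))<.07 and abs(np.median(T[:,1]))<.05:
            g=lambda a: np.hypot(T[:,0]-a[0]-a[1]*T[:,1],T[:,2]-.038-a[2])-.018
            r=least_squares(g,[T[:,0].mean(),0,0],loss='soft_l1',f_scale=.001)
            print('shaft scene: x,slope,dz',r.x.round(4),'y rng',np.percentile(T[:,1],[1,99]).round(4),o['score'].__round__(2),np.round(o['bbox']))
from scipy.optimize import least_squares
E
python3 -c "
from h import *
stat();js();look('s2');stat()"
```

```text
t 6.2 F [-0.0051  0.0029  0.0643] force [ 0.6 -0.2  0. ] gap 0.005
 yaw err (turn by +this) -0.0006 z axis [ 0.0283  0.0084 -0.9996]
q [-0.2306  0.419   0.1886  2.045  -0.1358  0.6599  1.7043] 
v [-0.0012  0.0064 -0.0019  0.0125 -0.0008 -0.0061  0.0029] 
e [-2.000e-02 -4.953e+01  3.000e+00 -2.028e+01  2.000e-02  8.000e-02
 -3.000e-02]
shaft scene: x,slope,dz [-0.01    0.0237  0.0008] y rng [-0.0396  0.0687] 0.63 [276. 228. 329. 264.]
t 6.3 F [-0.0053  0.003   0.0639] force [0.4 0.6 0.4] gap 0.005
 yaw err (turn by +this) -0.0005 z axis [ 0.0279  0.0084 -0.9996]
```

View pics/s2.png

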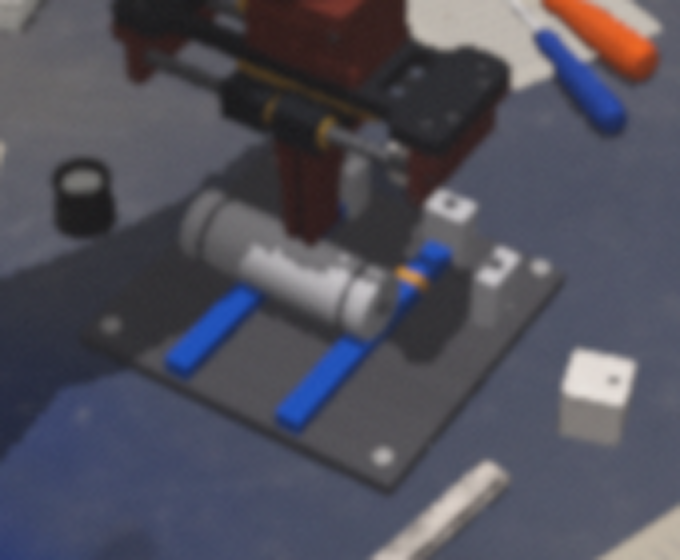

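The shaft now lies at fixture x ≈ -0.010, where I predicted it (crop pixel (285,262)). I reset the palm for stroke 2.

>>> carry_out([
  {"dx":0.007,"dy":-0.001,"dz":0,"turn":0},
  {"dx":0.007,"dy":-0.001,"dz":0.002,"turn":0},
  {"dx":0,"dy":0,"dz":0.003,"turn":0},
  {"dx":0,"dy":0,"dz":0.001,"turn":0},
])

```text
clock: 6.7
ee_pos: [0.5002, -0.0084, 0.0566]
ee_rot: [0.013, -0.043, 0.999, 0.004]
force: [-0.2, -0.1, 0.1]
finger_gap: 0.003
```

```bash
python3 -c "
from h import *
stat([-.0188,.001,.056])"
```

```text
t 6.7 F [-0.0216  0.0009  0.0566] force [-0.2 -0.1  0.1] gap 0.003
 yaw err (turn by +this) -0.0006 z axis [ 0.0266  0.0084 -0.9996]
 to target tool d [-0.0027  0.0001  0.0007]
```

>>> carry_out([
  {"dx":-0.003,"dy":0,"dz":0.0005,"turn":0},
])

```text
clock: 6.8
ee_pos: [0.5028, -0.0082, 0.056]
ee_rot: [0.013, -0.043, 0.999, 0.004]
force: [-0.0, -0.5, 2.1]
finger_gap: 0.003
```

>>> carry_out([
  {"dx":0,"dy":0,"dz":0.0005,"turn":0},
])

```text
clock: 6.9
ee_pos: [0.5038, -0.0082, 0.0557]
ee_rot: [0.014, -0.043, 0.999, 0.004]
force: [0.1, -0.2, 6.7]
finger_gap: 0.001
```

>>> carry_out([
  {"dx":0,"dy":0,"dz":0.0005,"turn":0},
])

```text
clock: 7.0
ee_pos: [0.5049, -0.0081, 0.0558]
ee_rot: [0.015, -0.043, 0.999, 0.004]
force: [-0.7, 0.8, 6.8]
finger_gap: 0.004
```

>>> carry_out([
  {"dx":-0.006,"dy":0,"dz":0.0007,"turn":0},
  {"dx":-0.006,"dy":0,"dz":0.0007,"turn":0},
])

```text
clock: 7.2
ee_pos: [0.5188, -0.0071, 0.0561]
ee_rot: [0.016, -0.043, 0.999, 0.004]
force: [0.3, -0.0, 4.6]
finger_gap: 0.009
```

>>> carry_out([
  {"dx":-0.006,"dy":0,"dz":0.0007,"turn":0},
  {"dx":-0.006,"dy":0,"dz":0.0007,"turn":0},
])

```text
clock: 7.4
ee_pos: [0.5333, -0.0062, 0.0563]
ee_rot: [0.018, -0.043, 0.999, 0.004]
force: [-0.4, 0.0, 5.6]
finger_gap: 0.004
```

>>> carry_out([
  {"dx":0,"dy":0,"dz":0.0002,"turn":0},
])

```text
clock: 7.5
ee_pos: [0.5347, -0.0061, 0.0565]
ee_rot: [0.019, -0.043, 0.999, 0.004]
force: [0.5, -0.4, 2.2]
finger_gap: 0.004
```

```bash
python3 -c "
from h import *
stat()"
```

```text
t 7.5 F [0.0131 0.0001 0.0565] force [ 0.5 -0.4  2.2] gap 0.004
 yaw err (turn by +this) -0.0009 z axis [ 0.0375  0.0088 -0.9993]
```

>>> carry_out([
  {"dx":0,"dy":0,"dz":-0.003,"turn":0},
  {"dx":0,"dy":0,"dz":-0.005,"turn":0},
  {"dx":0,"dy":0,"dz":0,"turn":0},
])

```text
clock: 7.8
ee_pos: [0.5334, -0.0061, 0.0645]
ee_rot: [0.018, -0.043, 0.999, 0.004]
force: [-0.3, 0.9, -1.5]
finger_gap: 0.006
```

```bash
python3 -c "
from h import *
look('s3');stat()"
```

```text
shaft scene: x,slope,dz [0.0063 0.0197 0.0005] y rng [-0.0401  0.0691] 0.86 [278. 223. 334. 260.]
t 7.9 F [0.0116 0.0003 0.0641] force [-0.3 -0.4  0.3] gap 0.006
 yaw err (turn by +this) -0.0008 z axis [ 0.0353  0.0088 -0.9993]
```

View pics/s3.png

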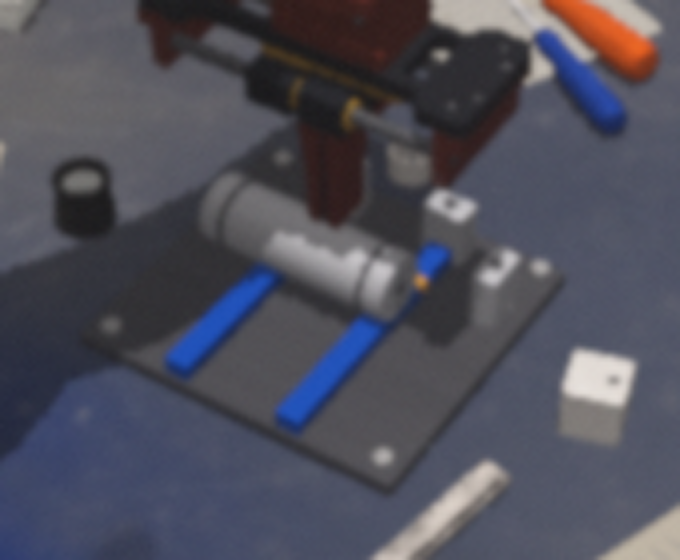

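>>> carry_out([
  {"dx":0.006,"dy":-0.001,"dz":0,"turn":0},
  {"dx":0.005,"dy":-0.001,"dz":0.003,"turn":0},
  {"dx":0,"dy":0,"dz":0.003,"turn":0},
])

```text
clock: 8.2
ee_pos: [0.5211, -0.0092, 0.0573]
ee_rot: [0.018, -0.043, 0.999, 0.004]
force: [0.7, 0.1, 0.3]
finger_gap: 0.006
```

```bash
python3 -c "
from h import *
stat([0,-.002,.056])"
```

```text
t 8.2 F [-0.0008 -0.0018  0.0573] force [0.7 0.1 0.3] gap 0.006
 yaw err (turn by +this) -0.0008 z axis [ 0.0348  0.0088 -0.9994]
 to target tool d [-0.0007 -0.0002  0.0013]
```

>>> carry_out([
  {"dx":0,"dy":0,"dz":0.001,"turn":0},
])

```text
clock: 8.3
ee_pos: [0.5208, -0.0093, 0.0559]
ee_rot: [0.017, -0.043, 0.999, 0.004]
force: [-0.6, 0.4, 6.4]
finger_gap: 0.001
```

>>> carry_out([
  {"dx":0,"dy":0,"dz":0.0007,"turn":0},
])

```text
clock: 8.4
ee_pos: [0.5216, -0.0092, 0.0557]
ee_rot: [0.018, -0.043, 0.999, 0.004]
force: [-0.8, 0.2, 11.3]
finger_gap: 0.005
```

>>> carry_out([
  {"dx":-0.005,"dy":0,"dz":0.0008,"turn":0},
])

```text
clock: 8.5
ee_pos: [0.5274, -0.0088, 0.0558]
ee_rot: [0.019, -0.043, 0.999, 0.004]
force: [-0.1, -0.2, 7.8]
finger_gap: 0.005
```

>>> carry_out([
  {"dx":-0.005,"dy":0,"dz":0.0009,"turn":0},
])

```text
clock: 8.6
ee_pos: [0.5337, -0.0084, 0.056]
ee_rot: [0.02, -0.043, 0.999, 0.004]
force: [0.4, -0.3, 7.7]
finger_gap: 0.01
```

```bash
python3 -c "
from h import *
stat()"
```

```text
t 8.6 F [ 0.0119 -0.002   0.056 ] force [ 0.4 -0.3  7.7] gap 0.01
 yaw err (turn by +this) -0.0012 z axis [ 0.0401  0.0095 -0.9991]
```

>>> carry_out([
  {"dx":-0.003,"dy":0,"dz":0.0007,"turn":0},
])

```text
clock: 8.7
ee_pos: [0.5381, -0.0081, 0.0562]
ee_rot: [0.021, -0.043, 0.999, 0.004]
force: [-0.5, -1.1, 5.4]
finger_gap: 0.005
```

>>> carry_out([
  {"dx":0,"dy":0,"dz":-0.003,"turn":0},
  {"dx":0,"dy":0,"dz":-0.005,"turn":0},
  {"dx":0,"dy":0,"dz":0,"turn":0},
])

```text
clock: 9.0
ee_pos: [0.5382, -0.0081, 0.0646]
ee_rot: [0.021, -0.043, 0.999, 0.004]
force: [-0.7, 1.2, 0.2]
finger_gap: 0.012
```

```bash
python3 -c "
from h import *
look('s4');stat()"
```

```text
shaft scene: x,slope,dz [0.0154 0.0147 0.0006] y rng [-0.0403  0.069 ] 0.76 [280. 220. 336. 257.]
t 9.1 F [ 0.016  -0.0021  0.0641] force [-0.  -0.3 -0.6] gap 0.006
 yaw err (turn by +this) -0.0012 z axis [ 0.0417  0.0096 -0.9991]
```

View pics/s4.png

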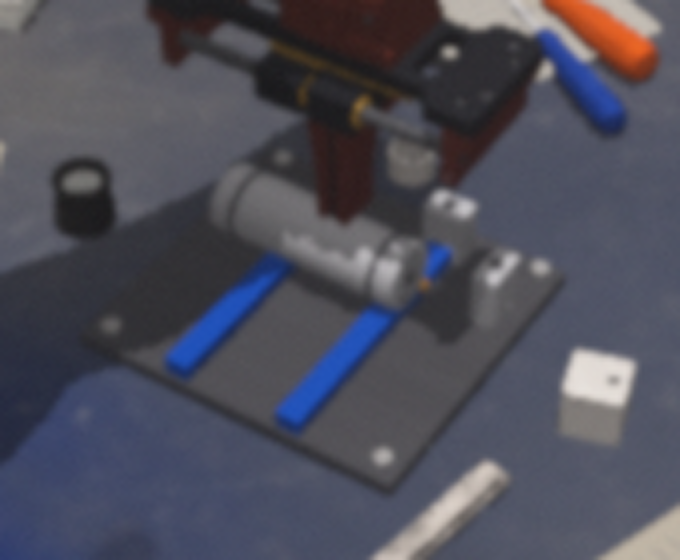

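>>> carry_out([
  {"dx":0.005,"dy":0,"dz":0.0,"turn":0},
  {"dx":0.0045,"dy":0,"dz":0.003,"turn":0},
  {"dx":0,"dy":0,"dz":0.003,"turn":0},
])

```text
clock: 9.4
ee_pos: [0.5272, -0.0089, 0.0571]
ee_rot: [0.021, -0.043, 0.999, 0.004]
force: [-0.2, 0.5, 0.3]
finger_gap: 0.002
```

```bash
python3 -c "
from h import *
stat([.006,-.002,.0557])"
```

```text
t 9.4 F [ 0.0053 -0.002   0.0571] force [-0.2  0.5  0.3] gap 0.002
 yaw err (turn by +this) -0.0012 z axis [ 0.041   0.0096 -0.9991]
 to target tool d [-0.0007  0.      0.0015]
```

>>> carry_out([
  {"dx":0,"dy":0,"dz":0.0011,"turn":0},
])

```text
clock: 9.5
ee_pos: [0.5268, -0.0089, 0.0556]
ee_rot: [0.02, -0.043, 0.999, 0.004]
force: [0.1, -0.8, 4.1]
finger_gap: 0.004
```

>>> carry_out([
  {"dx":0,"dy":0,"dz":0.0006,"turn":0},
])

```text
clock: 9.6
ee_pos: [0.5274, -0.0089, 0.0554]
ee_rot: [0.021, -0.043, 0.999, 0.004]
force: [-0.8, 0.0, 10.4]
finger_gap: 0.008
```

>>> carry_out([
  {"dx":-0.004,"dy":0,"dz":0.0008,"turn":0},
])

```text
clock: 9.7
ee_pos: [0.5323, -0.0085, 0.0556]
ee_rot: [0.022, -0.043, 0.999, 0.004]
force: [-1.2, 0.5, 9.7]
finger_gap: 0.004
```

>>> carry_out([
  {"dx":-0.002,"dy":0,"dz":0.0007,"turn":0},
])

```text
clock: 9.8
ee_pos: [0.5358, -0.0083, 0.0559]
ee_rot: [0.023, -0.043, 0.999, 0.004]
force: [-0.7, 1.3, 5.8]
finger_gap: 0.004
```

>>> carry_out([
  {"dx":-0.002,"dy":0,"dz":0.0006,"turn":0},
])

```text
clock: 9.9
ee_pos: [0.5387, -0.0082, 0.056]
ee_rot: [0.024, -0.043, 0.999, 0.004]
force: [-1.6, 0.5, 5.0]
finger_gap: -0.0
```

```bash
python3 -c "
from h import *
stat()"
```

```text
t 9.9 F [ 0.0168 -0.0022  0.056 ] force [-1.6  0.5  5. ] gap -0.0
 yaw err (turn by +this) -0.0015 z axis [ 0.0476  0.0103 -0.9988]
```

>>> carry_out([
  {"dx":-0.002,"dy":0,"dz":0.0006,"turn":0},
])

```text
clock: 10.0
ee_pos: [0.5411, -0.008, 0.0561]
ee_rot: [0.024, -0.043, 0.999, 0.004]
force: [-3.7, 1.0, 13.3]
finger_gap: 0.005
```

>>> carry_out([
  {"dx":-0.002,"dy":0,"dz":0.0006,"turn":0},
])

```text
clock: 10.1
ee_pos: [0.5435, -0.0078, 0.0566]
ee_rot: [0.025, -0.043, 0.999, 0.004]
force: [-4.4, -0.2, 16.3]
finger_gap: 0.004
```

>>> carry_out([
  {"dx":-0.002,"dy":0,"dz":0.0004,"turn":0},
])

```text
clock: 10.2
ee_pos: [0.5462, -0.0076, 0.0573]
ee_rot: [0.025, -0.043, 0.999, 0.005]
force: [-2.9, 0.2, 10.4]
finger_gap: 0.0
```

>>> carry_out([
  {"dx":-0.002,"dy":0,"dz":0.0004,"turn":0},
])

```text
clock: 10.3
ee_pos: [0.5489, -0.0073, 0.0578]
ee_rot: [0.026, -0.042, 0.999, 0.005]
force: [-1.2, 0.2, 8.0]
finger_gap: 0.002
```

>>> carry_out([
  {"dx":-0.002,"dy":0,"dz":0.0004,"turn":0},
])

```text
clock: 10.4
ee_pos: [0.5516, -0.0071, 0.0583]
ee_rot: [0.026, -0.042, 0.999, 0.005]
force: [-1.3, 0.2, 6.0]
finger_gap: 0.006
```

>>> carry_out([
  {"dx":-0.002,"dy":0,"dz":0.0004,"turn":0},
])

```text
clock: 10.5
ee_pos: [0.5543, -0.0068, 0.0586]
ee_rot: [0.027, -0.042, 0.999, 0.005]
force: [-0.8, 1.4, 4.9]
finger_gap: 0.006
```

```bash
python3 -c "
from h import *
stat()"
```

```text
t 10.5 F [ 0.0325 -0.0023  0.0586] force [-0.8  1.4  4.9] gap 0.006
 yaw err (turn by +this) -0.0019 z axis [ 0.0536  0.0121 -0.9985]
```

>>> carry_out([
  {"dx":-0.002,"dy":0,"dz":0.0006,"turn":0},
])

```text
clock: 10.6
ee_pos: [0.5572, -0.0066, 0.0588]
ee_rot: [0.028, -0.042, 0.999, 0.005]
force: [-0.3, -0.9, 7.2]
finger_gap: 0.003
```

>>> carry_out([
  {"dx":-0.002,"dy":0,"dz":0.0008,"turn":0},
])

```text
clock: 10.7
ee_pos: [0.5603, -0.0063, 0.0589]
ee_rot: [0.029, -0.042, 0.999, 0.005]
force: [0.2, 0.3, 7.6]
finger_gap: 0.008
```

>>> carry_out([
  {"dx":-0.002,"dy":0,"dz":0.0009,"turn":0},
])

```text
clock: 10.8
ee_pos: [0.5635, -0.0059, 0.0589]
ee_rot: [0.03, -0.042, 0.999, 0.005]
force: [-0.5, -0.2, 5.8]
finger_gap: 0.008
```

>>> carry_out([
  {"dx":-0.0005,"dy":0,"dz":0.0002,"turn":0},
  {"dx":0,"dy":0,"dz":-0.006,"turn":0},
  {"dx":0,"dy":0,"dz":-0.003,"turn":0},
  {"dx":0,"dy":0,"dz":0,"turn":0},
])

```text
clock: 11.2
ee_pos: [0.5639, -0.006, 0.0684]
ee_rot: [0.03, -0.042, 0.999, 0.005]
force: [0.3, 0.4, -0.3]
finger_gap: 0.0
```

```bash
python3 -c "
from h import *
look('s5');stat()"
```

```text
shaft scene: x,slope,dz [0.0421 0.0005 0.0005] y rng [-0.0404  0.0796] 0.65 [289. 213. 343. 248.]
t 11.3 F [ 0.042  -0.0023  0.068 ] force [-0.1  0.2  0.4] gap 0.003
 yaw err (turn by +this) -0.0017 z axis [ 0.059   0.0129 -0.9982]
```

View pics/s5.png

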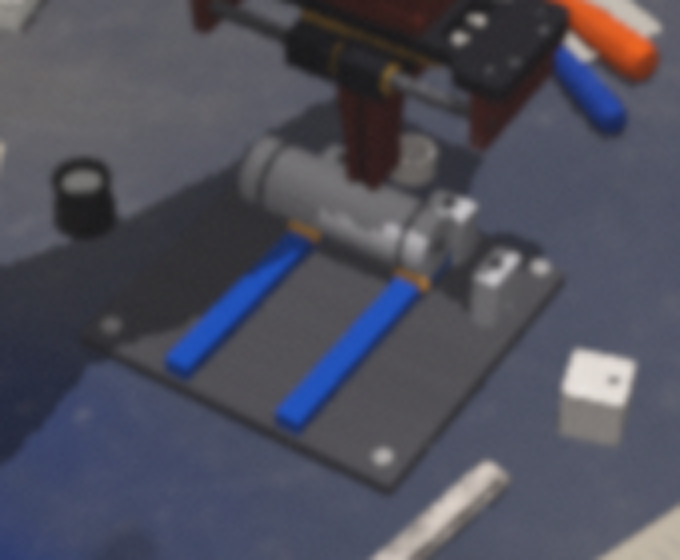

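The shaft is in its seat: both ridges show in front of it at crop pixels (303,232) and (410,280), x ≈ 0.041, tilt ≈ 0. Its left end is at y ≈ +0.07. Now I go round to the left end face.

>>> carry_out([
  {"dx":0,"dy":0,"dz":-0.015,"turn":0},
  {"dx":0,"dy":0.02,"dz":-0.008,"turn":0},
  {"dx":0,"dy":0.025,"dz":0,"turn":0},
  {"dx":0,"dy":0.025,"dz":0,"turn":0},
  {"dx":0,"dy":0.025,"dz":0,"turn":0},
  {"dx":0,"dy":0,"dz":0,"turn":0},
  {"dx":0,"dy":0,"dz":0,"turn":0},
])

```text
clock: 12.0
ee_pos: [0.5527, 0.0899, 0.0913]
ee_rot: [0.028, -0.041, 0.999, 0.005]
force: [-0.7, -1.5, -1.5]
finger_gap: 0.008
```

```bash
python3 -c "
from h import *
look('s6')
for n in ('top',):
    p,d=capture(n); cv2.imwrite('pics/t6.png',cv2.resize(p[150:350,200:460,::-1],None,fx=2.5,fy=2.5))
    print([(np.round(b['bbox']),b['score']) for b in boxes_of('top','shaft_center')])
print(toF(ray('top',231,267,.02)), 'loupe')
stat([.039,.097,.05])"
```

```text
shaft scene: x,slope,dz [ 0.0419 -0.0079  0.0005] y rng [-0.0404  0.0683] 0.97 [286. 212. 344. 248.]
[(array([465., 215., 490., 271.]), 0.83), (array([279., 217., 350., 244.]), 0.81)]
[-0.01306249  0.14387589  0.02      ] loupe
t 12.2 F [0.0394 0.0931 0.0914] force [ 0.4 -0.6  0.1] gap 0.007
 yaw err (turn by +this) -0.0068 z axis [ 0.0567  0.0116 -0.9983]
 to target tool d [0.0029 0.0036 0.0413]
```

View pics/s6.png

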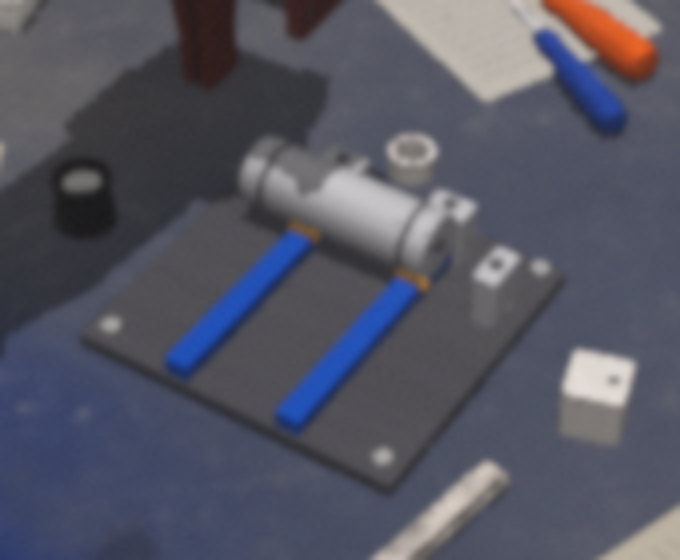

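View pics/t6.png

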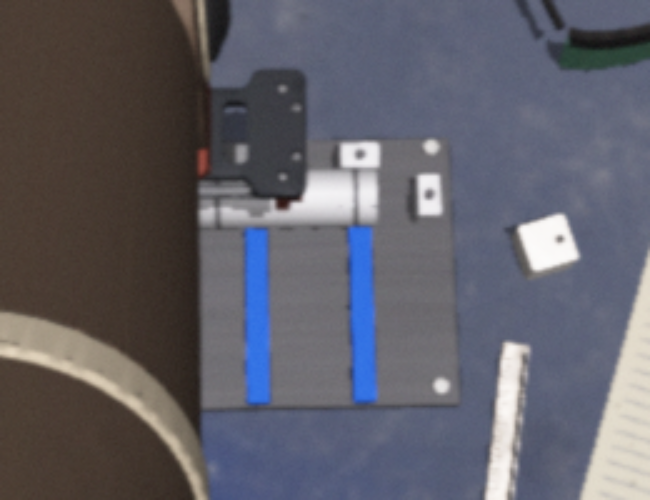

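Seated and free. In the top view the gap to the end stop shows at (395,195) in the crop. I descend beyond the left end.

>>> carry_out([
  {"dx":0.002,"dy":0.003,"dz":0.012,"turn":-0.007},
  {"dx":0.001,"dy":0.003,"dz":0.014,"turn":0},
  {"dx":0,"dy":0,"dz":0.014,"turn":0},
  {"dx":0,"dy":0,"dz":0.014,"turn":0},
  {"dx":0,"dy":0,"dz":0.003,"turn":0},
  {"dx":0,"dy":0,"dz":0,"turn":0},
])

```text
clock: 12.8
ee_pos: [0.552, 0.0915, 0.0293]
ee_rot: [0.028, -0.041, 0.999, 0.004]
force: [-0.5, 0.1, 0.3]
finger_gap: 0.002
```

```bash
python3 -c "
from h import *
look('s7')
stat([.039,.085,.031])"
```

```text
shaft scene: x,slope,dz [ 0.0419 -0.0004  0.0006] y rng [-0.0405  0.0672] 0.63 [288. 213. 342. 249.]
t 12.9 F [0.0392 0.0961 0.0301] force [-0.   0.1 -0.3] gap 0.005
 yaw err (turn by +this) -0.0041 z axis [ 0.0568  0.0104 -0.9983]
 to target tool d [ 0.0001 -0.0111 -0.001 ]
```

View pics/s7.png

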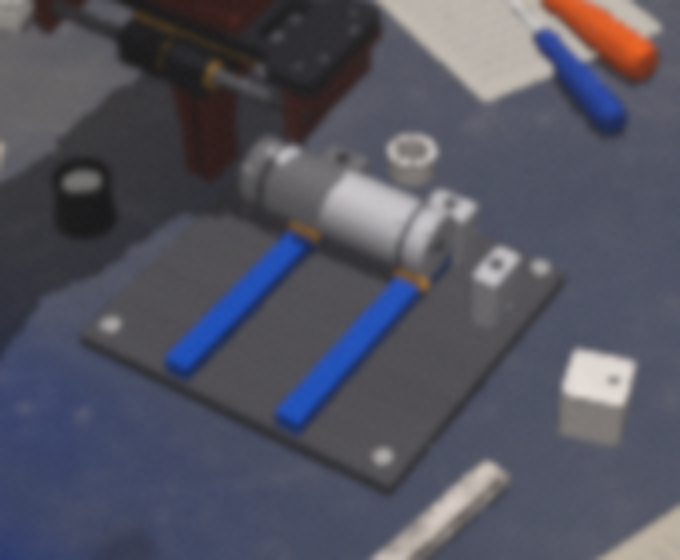

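>>> carry_out([
  {"dx":0,"dy":-0.004,"dz":0,"turn":-0.004},
  {"dx":0,"dy":-0.003,"dz":0,"turn":0},
  {"dx":0,"dy":-0.002,"dz":0,"turn":0},
])

```text
clock: 13.2
ee_pos: [0.5542, 0.0823, 0.0316]
ee_rot: [0.03, -0.044, 0.999, 0.004]
force: [-0.2, -0.1, 0.2]
finger_gap: 0.001
```

>>> carry_out([
  {"dx":0,"dy":-0.002,"dz":0,"turn":0},
])

```text
clock: 13.3
ee_pos: [0.5546, 0.0801, 0.0319]
ee_rot: [0.03, -0.044, 0.999, 0.004]
force: [0.8, -0.3, 0.3]
finger_gap: 0.006
```

>>> carry_out([
  {"dx":0,"dy":-0.002,"dz":0,"turn":0},
])

```text
clock: 13.4
ee_pos: [0.555, 0.0778, 0.0322]
ee_rot: [0.03, -0.043, 0.999, 0.004]
force: [-0.1, 0.1, 0.3]
finger_gap: 0.001
```

>>> carry_out([
  {"dx":0,"dy":-0.002,"dz":0,"turn":0},
])

```text
clock: 13.5
ee_pos: [0.5553, 0.0756, 0.0323]
ee_rot: [0.031, -0.043, 0.999, 0.004]
force: [-0.2, -0.3, -0.3]
finger_gap: 0.007
```

```bash
python3 -c "
from h import *
stat([.039,.056,.031])"
```

```text
t 13.5 F [0.0407 0.0797 0.0323] force [-0.2 -0.3 -0.3] gap 0.007
 yaw err (turn by +this) 0.0001 z axis [ 0.0608  0.0113 -0.9981]
 to target tool d [ 0.0017 -0.0237  0.0011]
```

>>> carry_out([
  {"dx":0.0006,"dy":-0.002,"dz":0.0003,"turn":0},
])

```text
clock: 13.6
ee_pos: [0.5551, 0.0734, 0.0321]
ee_rot: [0.031, -0.043, 0.999, 0.004]
force: [-0.4, 2.3, 0.4]
finger_gap: 0.006
```

>>> carry_out([
  {"dx":0.0006,"dy":-0.002,"dz":0.0003,"turn":0},
])

```text
clock: 13.7
ee_pos: [0.5547, 0.0716, 0.0318]
ee_rot: [0.031, -0.044, 0.999, 0.005]
force: [-0.3, 0.9, 0.9]
finger_gap: 0.005
```

>>> carry_out([
  {"dx":0.0006,"dy":-0.002,"dz":0.0003,"turn":0},
])

```text
clock: 13.8
ee_pos: [0.5544, 0.0697, 0.0315]
ee_rot: [0.031, -0.044, 0.999, 0.005]
force: [1.1, 1.6, 1.2]
finger_gap: 0.007
```

```bash
python3 -c "
from h import *
look('s8')
stat([.039,.056,.031])"
```

```text
shaft scene: x,slope,dz [ 0.0417 -0.0058  0.0005] y rng [-0.0445  0.0624] 0.82 [289. 217. 347. 249.]
t 13.9 F [0.0391 0.0736 0.0314] force [-0.1 -0.   1.3] gap 0.008
 yaw err (turn by +this) 0.0002 z axis [ 0.0614  0.0118 -0.998 ]
 to target tool d [ 0.0001 -0.0176  0.0003]
```

View pics/s8.png

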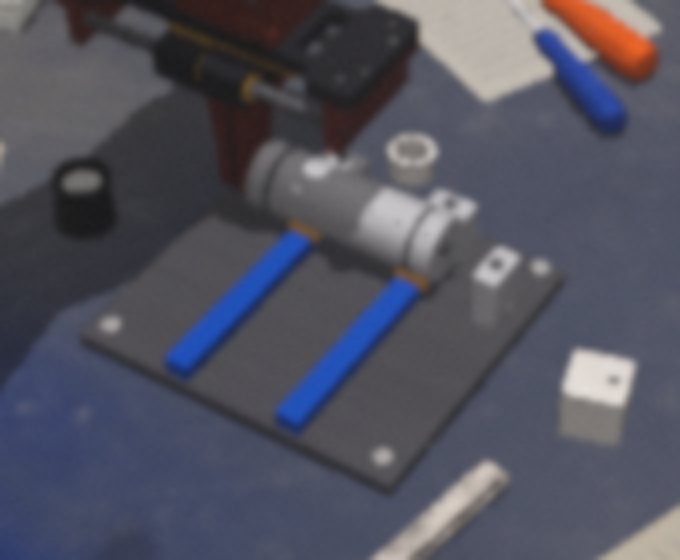

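The shaft slides under about 2 N. I carry on.

>>> carry_out([
  {"dx":0.0003,"dy":-0.0025,"dz":0.0002,"turn":0},
  {"dx":0.0003,"dy":-0.0025,"dz":0.0002,"turn":0},
  {"dx":0.0003,"dy":-0.0025,"dz":0.0002,"turn":0},
  {"dx":0.0003,"dy":-0.0025,"dz":0.0002,"turn":0},
  {"dx":0.0003,"dy":-0.0025,"dz":0.0002,"turn":0},
])

```text
clock: 14.4
ee_pos: [0.554, 0.0566, 0.0302]
ee_rot: [0.031, -0.044, 0.999, 0.005]
force: [0.2, 0.5, -0.4]
finger_gap: 0.005
```

```bash
python3 -c "
from h import *
look('s9')
stat([.039,.0515,.031])"
```

```text
shaft scene: x,slope,dz [ 0.0416 -0.0033  0.0006] y rng [-0.0577  0.0525] 0.81 [296. 217. 350. 253.]
t 14.5 F [0.0376 0.0604 0.0302] force [-0.  -0.3  0.6] gap 0.005
 yaw err (turn by +this) 0.0005 z axis [ 0.0614  0.012  -0.998 ]
 to target tool d [-0.0014 -0.0089 -0.0008]
```

View pics/s9.png

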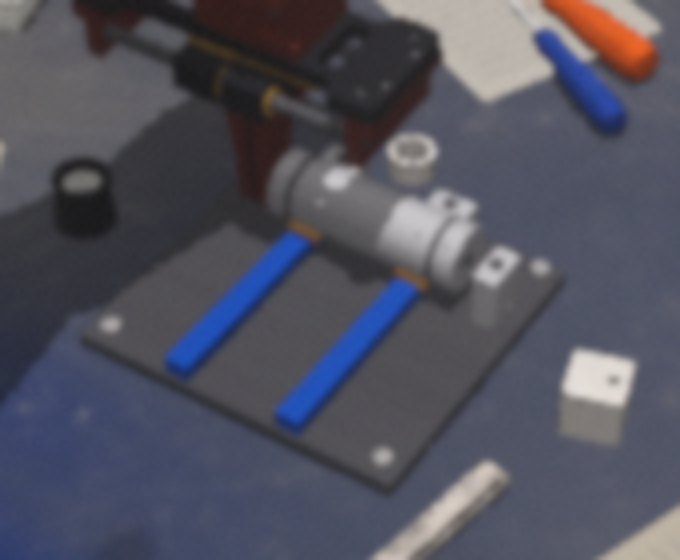

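>>> carry_out([
  {"dx":-0.0002,"dy":-0.002,"dz":0,"turn":0},
  {"dx":-0.0002,"dy":-0.002,"dz":0,"turn":0},
  {"dx":0,"dy":-0.0015,"dz":0,"turn":0},
])

```text
clock: 14.8
ee_pos: [0.5547, 0.0506, 0.0301]
ee_rot: [0.031, -0.044, 0.999, 0.005]
force: [0.7, 1.3, 0.9]
finger_gap: 0.002
```

>>> carry_out([
  {"dx":0,"dy":-0.0008,"dz":0,"turn":0},
])

```text
clock: 14.9
ee_pos: [0.5548, 0.0496, 0.0301]
ee_rot: [0.031, -0.044, 0.999, 0.005]
force: [-1.2, 1.0, 0.7]
finger_gap: 0.005
```

>>> carry_out([
  {"dx":0,"dy":-0.0008,"dz":0,"turn":0},
])

```text
clock: 15.0
ee_pos: [0.5549, 0.0488, 0.0301]
ee_rot: [0.031, -0.044, 0.999, 0.005]
force: [-0.3, 1.5, 0.3]
finger_gap: 0.004
```

```bash
python3 -c "
from h import *
look('s10')
stat([.039,.0515,.031])"
```

```text
shaft scene: x,slope,dz [ 0.0418 -0.0017  0.0004] y rng [-0.0657  0.0438] 0.97 [297. 219. 354. 253.]
shaft scene: x,slope,dz [-0.0233 -0.0959 -0.019 ] y rng [-0.0903  0.0897] 0.31 [249. 216. 370. 306.]
t 15.1 F [0.0379 0.0529 0.0301] force [0.3 0.6 0.9] gap 0.005
 yaw err (turn by +this) 0.0005 z axis [ 0.061   0.0121 -0.9981]
 to target tool d [-0.0012 -0.0014 -0.0009]
```

>>> carry_out([
  {"dx":0,"dy":-0.0007,"dz":0,"turn":0},
])

```text
clock: 15.2
ee_pos: [0.5549, 0.048, 0.0301]
ee_rot: [0.031, -0.044, 0.999, 0.005]
force: [0.4, 1.5, 0.0]
finger_gap: 0.004
```

>>> carry_out([
  {"dx":0,"dy":-0.0007,"dz":0,"turn":0},
])

```text
clock: 15.3
ee_pos: [0.5549, 0.0479, 0.0301]
ee_rot: [0.031, -0.044, 0.999, 0.005]
force: [0.2, 4.4, 0.8]
finger_gap: 0.001
```

>>> carry_out([
  {"dx":0,"dy":-0.0007,"dz":0,"turn":0},
])

```text
clock: 15.4
ee_pos: [0.5549, 0.0479, 0.0301]
ee_rot: [0.031, -0.044, 0.999, 0.005]
force: [-0.7, 5.1, 0.4]
finger_gap: 0.005
```

The finger stopped and the force rose to 5 N, so the shaft has reached the end stop. I back off to the left, go up and check.

>>> carry_out([
  {"dx":0,"dy":0.003,"dz":0,"turn":0},
  {"dx":0,"dy":0.008,"dz":0,"turn":0},
  {"dx":0,"dy":0.012,"dz":0,"turn":0},
  {"dx":0,"dy":0,"dz":-0.02,"turn":0},
  {"dx":0,"dy":0,"dz":-0.03,"turn":0},
  {"dx":0,"dy":0,"dz":-0.03,"turn":0},
  {"dx":0,"dy":0.04,"dz":-0.02,"turn":0},
  {"dx":0,"dy":0.04,"dz":0,"turn":0},
])

```text
clock: 16.2
ee_pos: [0.5388, 0.149, 0.1328]
ee_rot: [0.029, -0.04, 0.999, 0.003]
force: [-0.1, 0.1, 0.8]
finger_gap: 0.006
```

>>> carry_out([
  {"dx":0,"dy":0.045,"dz":0,"turn":0},
  {"dx":0,"dy":0.045,"dz":0,"turn":0},
  {"dx":0,"dy":0.045,"dz":0,"turn":0},
  {"dx":0,"dy":0.03,"dz":0,"turn":0},
  {"dx":0,"dy":0,"dz":0,"turn":0},
])

```text
clock: 16.7
ee_pos: [0.5213, 0.3304, 0.1354]
ee_rot: [0.031, -0.043, 0.999, 0.005]
force: [-0.3, 0.3, -0.3]
finger_gap: 0.003
```

```bash
python3 -c "
from h import *
look('s11')
p,d=capture('top'); cv2.imwrite('pics/t11.png',cv2.resize(p[170:330,200:450,::-1],None,fx=3,fy=3,interpolation=2))
P=toF(cloud('top',d))
for o in outline_of('top','shaft_center'):
    T=P[o['region']&(d>0)]; print(np.round(o['bbox']),T.mean(0).round(4),np.percentile(T,[1,99],axis=0).round(4).tolist())
for k in('setup_block','loupe_b','ring'): print(k,[(np.round(b['bbox']),round(b['score'],2)) for b in boxes_of('top',k)])
"
```

```text
shaft scene: x,slope,dz [ 0.0417 -0.0046  0.0004] y rng [-0.0658  0.0434] 0.71 [299. 217. 353. 256.]
[169. 322. 226. 349.] [-0.1146  0.1947  0.0226] [[-0.1308, 0.1563, 0.0103], [-0.0974, 0.2347, 0.0285]]
[297. 218. 363. 240.] [ 0.0382 -0.0117  0.0508] [[0.0237, -0.0649, 0.0378], [0.0575, 0.0421, 0.0576]]
[464. 217. 489. 268.] [ 0.0186 -0.2381  0.0215] [[-0.0193, -0.2587, 0.0029], [0.0602, -0.2192, 0.0279]]
setup_block [(array([403., 236., 431., 265.]), 0.63)]
loupe_b [(array([221., 254., 240., 278.]), 0.83)]
ring [(array([301., 180., 318., 196.]), 0.53)]
```

View pics/t11.png

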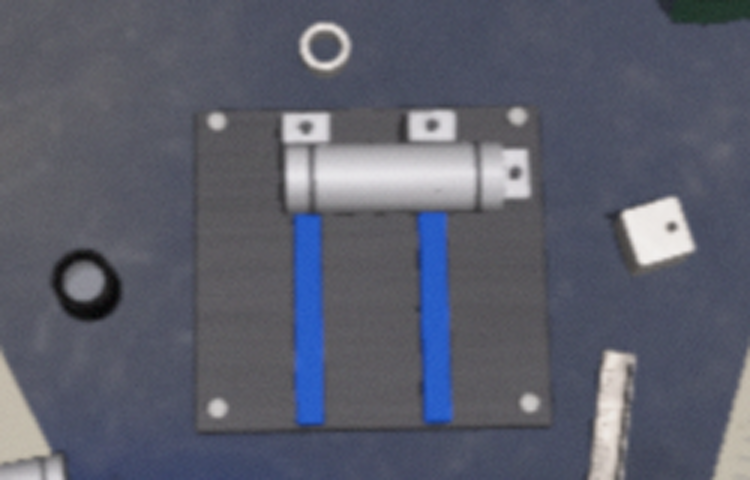

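View pics/s11.png

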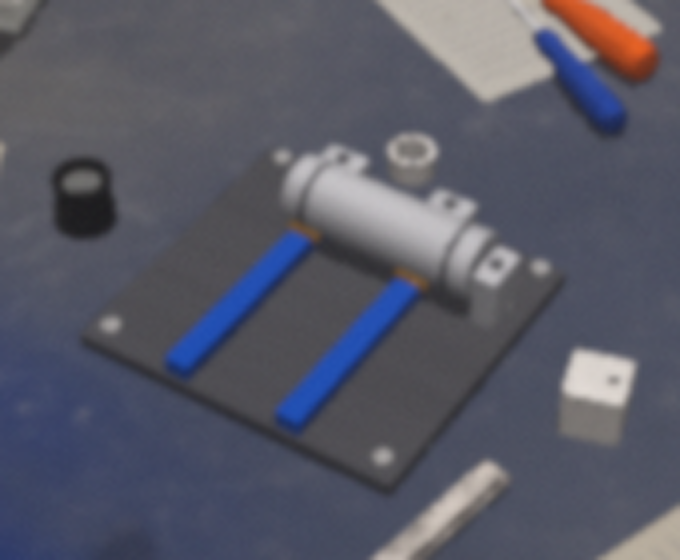

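The shaft lies against both back stops and touches the end stop ((503,175) in the top crop). The block, loupe and ring are where they were. I hand the job in.

```bash
python3 -c "
from station import job
print(job.sign_off())"
```

```text
the job is handed in; nothing more can be done
None
```

The shaft is loaded and the job is handed in; sign-off gives no verdict. It lies in its seat against both back stops, with its right-hand end touching the end stop.

- **Rolling:** I rolled it with the closed fingertips as a palm in four strokes. Readings taken at the end of each move were mostly 5–11 N, with a peak of 16 N on the climb over the ridges. I let the shaft go just past the ridge tops and it rolled the last few mm into the seat by itself. I did not measure its speed there; the small drop should keep it below about 0.22 m/s.
- **Sliding:** I slid it endways with the fingertips against its left end face at about 1–2 N. I stopped when the finger stopped moving and the force reached 5 N, then backed off and raised the arm well clear.

**Last checks:**
- **Position:** the last depth measurement from the two cameras put the shaft at fixture x ≈ 0.038–0.042 m (target 0.040) and y ≈ -0.011 to -0.012 m (target -0.0125). Its tilt to the stops was under 0.005 rad, and its height agreed to 0.5 mm. The cameras differ by 2–3 mm in x, but both pictures show it against the stops.
- **Neighbours:** in the top view the loupe and the ring were within 2 pixels of where they started. The block's box shifted by up to 4 pixels (about 5 mm), with a low detector score. The arm never went near it, so I put that down to detector noise.
- **Tool tilt:** the tool tilted slowly to about 0.06 rad during the job. I could not correct it with the moves available, and it did no visible harm.
- **Time:** about 17 s of the 72 s allowed.

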